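Turn the jar plate's flat to the bar and clamp it

TASK

On the jar labelling jig, turn the round jar plate by its stud, moving it with the fingertips inside its pocket, until its flat edge faces the steel alignment bar, then hold the flat against the bar for a full second with a light steady push of about 8 N, never more than 14 N. Only then let go of the plate and gently slide the clamping jaw by its black handle up against the plate's round edge, so that it touches the plate and the flat stays flush with the bar. Leave the jaw there, let go, and do not disturb the jar, the can or the label roll.

Things in the scene. Friction and masses are not known exactly. Their poses are not given: they have to be found in the camera images.
- jig: aluminium jar labelling jig fixed on the table; base plate 210 x 150 mm, 8 mm thick. Origin at table height under the centre of its round pocket; x points from the jaw to the alignment bar, y to the left along the bar, z up. Four 10 mm pins stand round the jaw's side of the pocket (x = -43.5, y = +-43.5 and x = -57, y = +-23 mm), tops 16 mm over the table.
- pocket (a point): centre of the pocket's floor, 8 mm over the jig's origin. Side rails (tops 16 mm over the table) with inner faces at jig y = +-56.5 mm, the pins and the bar leave the round plate 1.5 mm of play all round. Only with its flat square to the bar can the plate move on 14.5 mm in +x, until the flat lies flush on the bar.
- bar: steel alignment bar fixed across the jig's far (+x) end, 14 x 120 x 12 mm, top 20 mm over the table. Origin at the centre of its underside, 63.5 mm in jig x from the jig's origin; its face towards the plate is at jig x = 56.5 mm; axes parallel to the jig's. Rigid: overtravel quickly builds up force.
- plate: loose white plastic jar plate in the pocket: disc 110 mm across, 12 mm thick, with one straight flat, 65 mm long with rounded ends, 42 mm from the centre; about 0.2 kg, slippery (under 2 N at the stud turns it); top 20 mm over the table. Origin at the centre of its underside; x points from the centre square to the flat. Seated, its x is parallel to jig x and its origin is at jig x = 14.5 mm.
- stud (a point): centre, half-way up, of the round steel stud on the plate: upright, 12 mm in diameter, 24 mm high, 20 to 44 mm over the table, 41 mm from the plate's centre on the side opposite to the flat (plate x = -41 mm). Can be pinched from above or pushed; a hard pinch keeps it from turning between the fingers; nothing else on the jig but the jaw's handle is higher than 20 mm.
- jaw (a joint): travel of the clamping jaw along jig x, in m: 0 is fully back as it is at the start, growing towards the bar, stop at 0.029. It meets the round edge of a seated plate at about 0.0255. It slides with about 2.5 N of friction and stays where it is left.
- jaw_face (a point): centre of the jaw's flat front face, 32 mm wide and 10 mm high, that meets the round edge of the plate; 66 mm in -x from the jig's origin when the jaw is back. The jaw is a steel block 44 mm long on the jig's near end.
- jaw_handle (a point): centre of the black handle block that stands on the jaw, 16 mm in jig x, 30 mm in jig y, 30 mm high (18 to 48 mm over the table), 28 mm behind the jaw's face. It can be pinched from above across its 30 mm width or pushed from behind.
- jam_jar_mid (a point): centre of a glass jam jar, 66 mm across and 85 mm high, standing beside the jig; leave it alone
- food_can_mid (a point): centre of a steel food can, 74 mm across and 90 mm high, standing beside the jig; leave it alone
- label_roll_mid (a point): centre of a paper label roll, 90 mm across, 50 mm high, standing on end beside the jig; leave it alone
Mind the look-alikes: they are no part of the job. What is shaped like the plate but green or red is not meant.

How it is judged:
On the way, in this order (a step that is already met when the one before it is completed fails the run):
1. with the jaw still clear of the plate, the plate's flat is held flush against the bar with 5 to 11 N for 0.8 s (x of plate in the frame of jig above 0.013 m and angle between the x axis of plate and the x axis of jig, either way round below 0.04 rad and contact force between plate and bar between 5 and 11 N and value of joint jaw below 0.02 m), for 0.8 s.
2. the jaw is slid up to the plate's round edge (gap under 1.5 mm) with the flat still flush (x of plate in the frame of jig above 0.013 m and angle between the x axis of plate and the x axis of jig, either way round below 0.04 rad and x of plate in the frame of jaw_face below 0.0565 m), for 0.2 s.
At the end, for the whole second after the job is handed in: The plate lies flat in the jig with its flat edge against the alignment bar (gap under 1.5 mm, square within 0.04 rad), the jaw touches its round edge (gap under 1.5 mm), and all is at rest and let go (all of step 2 and angle between plate's own z axis and vertical below 0.03 rad and linear speed of plate below 0.01 m/s).
It fails at once if the plate is pressed against the bar with more than 14 N (contact force between plate and bar above 14 N).
It fails at once if the jam jar is disturbed (moved over 15 mm) (distance of jam_jar_mid from where it was at the start of the episode above 0.015 m).
It fails at once if the can is disturbed (moved over 15 mm) (distance of food_can_mid from where it was at the start of the episode above 0.015 m).
It fails at once if the label roll is disturbed (moved over 15 mm) (distance of label_roll_mid from where it was at the start of the episode above 0.015 m).
It also fails if it takes over 72 s, if anything falls off the work surface, if the arm or the gripper's body presses on something with over 40 N, if the wrist force passes 120 N, or if a joint passes its speed limit or range.

ROBOT

A 6-joint arm with a two-finger parallel gripper is mounted at the origin on the work surface. World frame = base frame: x ahead of the robot, y to its left, z up, the work surface at z = 0. Lengths are in m, angles in rad, forces in N, time in s.
With the tool pointing down it reaches from about 0.325 to 0.9 m from the base axis. Payload 6.1 kg.
Tool frame: the origin (TCP) lies midway between the tips of the shut fingers; the grasp point (between the pads) lies 19 mm behind it; z points along the fingers, y is the line along which they close (so a half turn about z gives the same grasp; the last joint's range is limited). The gripper opens to 85 mm and grips with 20 to 120 N. Pads are 22 mm wide; open, the fingers measure 114 mm over their backs; the gripper's body (76 mm by 85 mm) begins 54 mm behind the grasp point. The pads swing forward as they close: fully open they stand 13 mm farther back than shut.
Start: joints at [-1.245, 0.22, 1.526, -0, 1.395, -0.126], TCP at [0.273, -0.562, 0.231] pointing down, gripper open.
Joint ranges: [-2.98, 2.98], [-0.91, 2.08], [0.09, 2.57], [-1.24, 4.39], [0.2, 2.65], [-2.68, 2.68]. Speed limits (rad/s): [2.57, 2.57, 3.01, 3.14, 3.14, 3.14].

INTERFACE

Orientations are given as a unit quaternion [x, y, z, w].
In Python, from rig import status, eyes, job gives the robot as it stands. The module is installed in compiled form; this text tells all that it offers.
- The arm moves only by the tool jog_arm, never from a script. Its argument "motion" is a list of rows, each a list of 3 entries, a list of its own where there are three numbers: the finger opening in m, from 0 to 0.0854, then the shift along the tool's x, y, z in m, then the turn about the tool's z in degrees. In form: [[grip, [x, y, z], roll], ...]. A call has 1 to 8 rows; each row is the pose to reach, as a shift and turn from the pose commanded when the call began, along the tool's axes at that moment; what a row does not reach only later rows make up. A row lasts 1/12 s, in which the tool goes at most 41.7 mm and 7.16 degrees, less where a joint would pass 70% of its speed; a pose out of reach is approached as far as the arm can. A call with a gripper value outside its range is refused whole. The fingers move at their own pace and stop on an object; "newtons" is the grip in N (left out, the last holds). Time passes only in rows, so rows that repeat a pose let the fingers close. It gives the time, the measured TCP pose, the force, the opening and the grip force at its end, in the units of the state.
- status.state(): the state, without advancing time (a new reading comes with each control period).
- eyes.capture(name): name is "scene" or "top"; returns a dict with "pixels" (480x640x3 uint8, red, green, blue), "range_z" (480x640 float32, m along the optical axis (not along the pixel's ray), 0 where there is no reading), "fovy" (degrees; the focal length in pixels is half the picture's height over the tangent of half this angle, whatever the lens; pixels are square), "cx", "cy" (the principal point, pixels), "xyz" and "rotation" of the camera in the world. Camera axes: x right, y up, looking along -z (the intrinsics and any distortion apply to the point x, -y, -z); pixel columns grow to the right and rows downward; lengths in m; the calibration is good to about 2 mm. A picture is of the moment at which its call begins.
- job.job_done(): hands the job in; it is judged then, once.
The state is a dict: "time": time; "joint_positions": joint angles; "dq": joint speeds; "tau": joint torques, N m; "position": TCP position; "tool_rot": TCP orientation; "force": force on the tool from outside, world axes, zero at the start; "torque": the same for the moment, N m; "finger_gap": finger opening in m; "grasp_force": force on a finger pad.
Only numpy, scipy, OpenCV 4.12 (cv2) and the standard library are available. Lean on these libraries where they do the work, as an engineer would, in place of code of your own. Each camera call takes 0.05 s, during which the arm holds its last target. There are 200 camera calls.

## Working session

There is one attempt and no reset: what is moved stays moved. The work goes in short steps, Python scripts to look and compute and a tool call to move; the robot and the scene stay as the last step left them, time stands still between calls to the robot, and variables do not carry over. Pictures are saved under pics/ and viewed, at most 10 in all, crops included, and the job is handed in when it is done.

Besides the shell and the picture viewer there is one more tool, called after "Request:" as name(argument=value, ...) on one line, values as JSON. jog_arm: Moves the arm, as the interface text tells. Its arguments: {"type":"object","properties":{"motion":{"type":"array","items":{"type":"array"}},"newtons":{"type":"number"}},"required":["motion"]}

```bash
mkdir -p pics; cat > h.py <<'E'
import numpy as np,cv2
from rig import status,eyes,job
def cap(n,save=None):
    c=eyes.capture(n)
    if save: cv2.imwrite('pics/'+save,cv2.cvtColor(c['pixels'],cv2.COLOR_RGB2BGR))
    return c
def ray(c,u,v):
    f=240/np.tan(np.radians(c['fovy'])/2)
    d=np.stack([(np.asarray(u)-c['cx'])/f,-(np.asarray(v)-c['cy'])/f,-np.ones_like(np.asarray(u,float))],-1)
    return d@np.array(R(c)).T
def R(c):
    r=np.array(c['rotation'])
    if r.size==4:
        from scipy.spatial.transform import Rotation as Q; return Q.from_quat(r).as_matrix()
    return r.reshape(3,3)
def onz(c,u,v,z):
    d=ray(c,u,v); o=np.array(c['xyz']); return o+d*((z-o[2])/d[...,2])[...,None]
def cloud(c):
    v,u=np.mgrid[:480,:640]; return np.array(c['xyz'])+ray(c,u.astype(float),v.astype(float))*c['range_z'][...,None]
E
python3 - <<'E'
from h import *
for n in('top','scene'):
    c=cap(n,n+'0.png'); print({k:c[k] for k in c if k not in('pixels','range_z')})
print(status.state())
E
```

```text
{'fovy': 54.42441686721589, 'cx': 320.776811613473, 'cy': 243.3984066998283, 'xyz': array([0.419954  , 0.02163303, 0.80139269]), 'rotation': array([-0.07751352,  0.07958425,  0.70584662, -0.69959885])}
{'fovy': 47.148739103684015, 'cx': 320.08448517006644, 'cy': 238.60888447332874, 'xyz': array([ 1.21087704, -0.15152178,  0.57986563]), 'rotation': array([0.35002181, 0.25894888, 0.53176904, 0.72639652])}
{'time': 0.1, 'joint_positions': array([-1.24505251e+00,  2.21163231e-01,  1.52747673e+00, -1.75449237e-05,
        1.39471288e+00, -1.26133734e-01]), 'dq': array([ 0.00248382, -0.00140174, -0.00179988,  0.00025511, -0.00132613,
        0.00117385]), 'tau': array([ 1.85514044e-03, -4.98243392e+01, -3.90546834e+01, -1.60717291e-04,
        5.70703356e-03,  6.00630628e-06]), 'position': array([ 0.27270774, -0.5617656 ,  0.23030932]), 'tool_rot': array([ 9.74583508e-01,  2.24022793e-01, -9.62846352e-05, -8.74854731e-04]), 'force': array([-0.10635511,  0.15304275,  0.25797732]), 'torque': array([ 0.01224833, -0.03427168, -0.00349478]), 'grasp_force': 0.0, 'finger_gap': 0.08511381979933835}
```

View pics/top0.png

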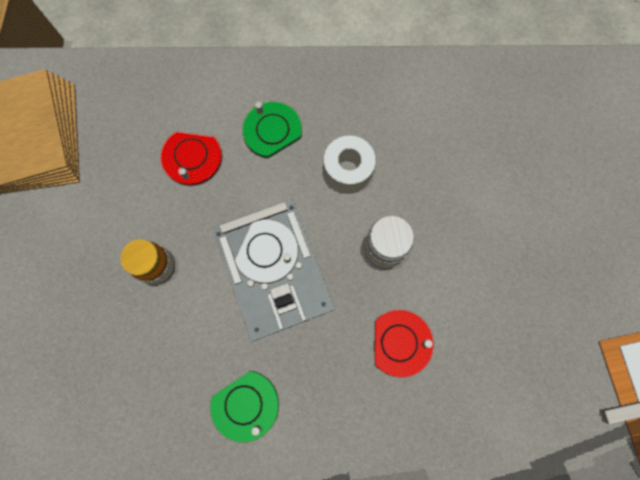

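View pics/scene0.png

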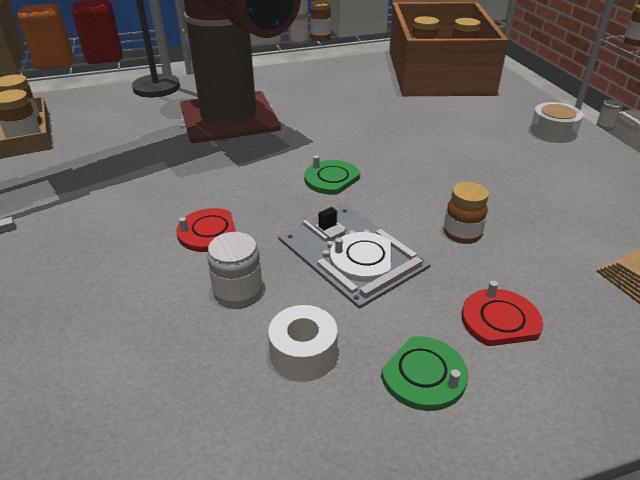

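```bash
python3 - <<'E'
from h import *
c=cap('top'); im=c['pixels']; P=cloud(c)
print('noise', P[60:90,300:500,2].mean(),P[60:90,300:500,2].std())
cv2.imwrite('pics/t1.png',cv2.resize(cv2.cvtColor(im[190:350,200:350],cv2.COLOR_RGB2BGR),None,fx=3.7,fy=3.7,interpolation=cv2.INTER_CUBIC))
s=cap('scene');cv2.imwrite('pics/s1.png',cv2.resize(cv2.cvtColor(s['pixels'][195:305,270:435],cv2.COLOR_RGB2BGR),None,fx=4.8,fy=4.8,interpolation=cv2.INTER_CUBIC))
for n,k in(('top',c),('scene',s)):
    Q=cloud(k); w=(abs(Q[...,0]-0.42)<.16)&(abs(Q[...,1]-.09)<.13)
    # base
    m=w&(Q[...,2]>.0045)&(Q[...,2]<.06)
    nn,l,st,ce=cv2.connectedComponentsWithStats(m.astype(np.uint8))
    i=1+np.argmax(st[1:,4]); b=l==i
    r=cv2.minAreaRect((Q[b][:,:2]*1000).astype(np.float32)); print(n,'base',r)
    f=k['pixels'].astype(int)
    bl=b&(f.max(-1)<45)&(Q[...,2]>.03); print('handle',bl.sum(),Q[bl].mean(0) if bl.any() else 0,Q[bl][:,2].max() if bl.any() else 0)
    hi=b&(f.max(-1)>70)&(Q[...,2]>.028); 
    nn,l2,st2,_=cv2.connectedComponentsWithStats(hi.astype(np.uint8))
    for j in range(1,nn):
        q=Q[l2==j]; print('hi',len(q),q.mean(0),q.max(0),q.min(0))
    wh=b&(f.min(-1)>200); 
    nn,l2,st2,ce2=cv2.connectedComponentsWithStats(wh.astype(np.uint8))
    for j in range(1,nn):
        if st2[j,4]>20: q=Q[l2==j]; print('white',len(q),ce2[j],q.mean(0),cv2.minAreaRect((q[:,:2]*1000).astype(np.float32)))
E
```

```text
noise 0.0024887994018042924 0.05064773236192267
top base ((531.9686889648438, 93.86538696289062), (154.70114135742188, 150.2948760986328), 20.35066795349121)
handle 25 [0.49232663 0.07931178 0.04697282] 0.050409964625687476
hi 53 [0.56894205 0.0758813  0.04088627] [0.57610246 0.08154851 0.04580719] [0.56392043 0.0704168  0.02828633]
hi 37 [0.50015017 0.08624592 0.04702714] [0.50905387 0.0963477  0.0502389 ] [0.48607598 0.06916766 0.0317007 ]
hi 1 [0.50417461 0.06762119 0.04544926] [0.50417461 0.06762119 0.04544926] [0.50417461 0.06762119 0.04544926]
hi 1 [0.50262804 0.06692041 0.02955441] [0.50262804 0.06692041 0.02955441] [0.50262804 0.06692041 0.02955441]
hi 1 [0.49742662 0.06511206 0.03198071] [0.49742662 0.06511206 0.03198071] [0.49742662 0.06511206 0.03198071]
hi 1 [0.49435149 0.06849193 0.03019338] [0.49435149 0.06849193 0.03019338] [0.49435149 0.06849193 0.03019338]
hi 1 [0.49127165 0.0767946  0.02883929] [0.49127165 0.0767946  0.02883929] [0.49127165 0.0767946  0.02883929]
hi 1 [0.49262193 0.0733244  0.03160975] [0.49262193 0.0733244  0.03160975] [0.49262193 0.0733244  0.0316
[... 1513 characters left out ...]
 [0.57990002 0.08324234 0.0446298 ] [0.56599785 0.07238417 0.02845653]
hi 1 [0.5799302  0.08115708 0.02882597] [0.5799302  0.08115708 0.02882597] [0.5799302  0.08115708 0.02882597]
white 418 [362.93779904 238.57416268] [0.55587698 0.12621684 0.018867  ] ((557.6683959960938, 122.93782806396484), (85.90284729003906, 44.36482238769531), 89.89360809326172)
white 132 [361.5        245.53787879] [0.5732721  0.11702673 0.01981278] ((571.4192504882812, 117.18505859375), (16.979936599731445, 44.49643325805664), 0.31025710701942444)
white 31 [332.35483871 250.70967742] [0.57019294 0.06845801 0.0188321 ] ((568.4487915039062, 70.08260345458984), (6.345081806182861, 26.12883186340332), 71.65071105957031)
```

View pics/t1.png

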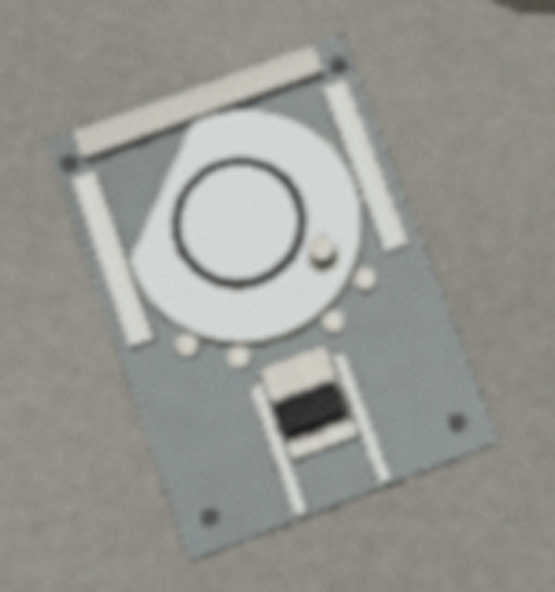

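View pics/s1.png

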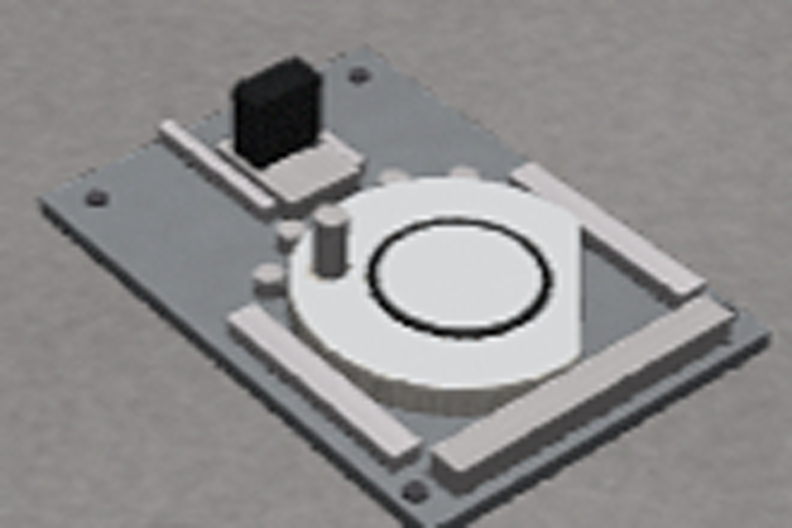

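```bash
cat > m.py <<'E'
from h import *
def measure(verbose=1):
  for n in('top','scene'):
    k=cap(n); Q=cloud(k); f=k['pixels'].astype(int); Z=Q[...,2]
    th=np.radians(20.); o=np.array([.571,.116])
    def jx(Q): d=Q[...,:2]-o; return d[...,0]*np.cos(th)+d[...,1]*np.sin(th), -d[...,0]*np.sin(th)+d[...,1]*np.cos(th)
    X,Y=jx(Q)
    bar=(X>.05)&(X<.08)&(abs(Y)<.075)&(Z>.0165)&(Z<.024)&(f.min(-1)>140)
    v,u=np.nonzero(bar); p=onz(k,u.astype(float),v.astype(float),.02)[:,:2]*1000
    rb=cv2.minAreaRect(p.astype(np.float32))
    hd=(X<-.06)&(X>-.12)&(abs(Y)<.03)&(Z>.0455)&(Z<.052)
    v,u=np.nonzero(hd); p=onz(k,u.astype(float),v.astype(float),.048)[:,:2]*1000
    rh=cv2.minAreaRect(p.astype(np.float32))
    st=(abs(X)<.07)&(abs(Y)<.055)&(Z>.0415)&(Z<.05)
    v,u=np.nonzero(st); p=onz(k,u.astype(float),v.astype(float),.044)[:,:2]*1000; s=p.mean(0)
    d=((abs(X)<.07)&(abs(Y)<.06)&(f.max(-1)<110)&(Z<.024)&(Z>.015)).astype(np.uint8)
    nn,l,stt,_=cv2.connectedComponentsWithStats(d,connectivity=8); i=1+np.argmax(stt[1:,4])
    v,u=np.nonzero(l==i); p=onz(k,u.astype(float),v.astype(float),.02)[:,:2]*1000; (c,ax,_)=cv2.fitEllipse(p.astype(np.float32))
    b=np.array(rb[0]);h=np.array(rh[0]);e=b-h
    print(n,'bar',rb,len(v)); print(' handle',rh,'dist',np.hypot(*e),'ang',np.degrees(np.arctan2(e[1],e[0])),'origin',b-e*63.5/157.5)
    print(' stud',s,st.sum(),p.shape,'ring',c,ax,'r',np.hypot(*(np.array(c)-s)),'plate ang',np.degrees(np.arctan2(*(np.array(c)-s)[::-1])))
if __name__=='__main__': measure()
E
python3 m.py; python3 - <<'E'
from h import *
c=cap('top')
p=onz(c,np.array([291.6,218.6,256.5,323.5]),np.array([207.3,233.5,329.5,304.]),.008)[:,:2]*1000
print(p,p.mean(0))
d=p[0]-p[1];print(np.degrees(np.arctan2(d[1],d[0]))+90)
for a,b in((0,3),(1,2)): d=p[a]-p[b];print(np.degrees(np.arctan2(d[1],d[0])),np.hypot(*d))
# obstacles
P=cloud(c)
for n,(u,v) in dict(jar=(140,255),can=(391,237),roll=(365,160)).items(): print(n,P[v,u])
E
```

```text
top bar ((634.2879028320312, 131.6082000732422), (30.738914489746094, 135.55027770996094), 20.147119522094727) 72
 handle ((497.7643737792969, 81.09983825683594), (15.931190490722656, 29.373811721801758), 21.344682693481445) dist 145.56705876808053 ang 20.302501017406538 origin [579.24508318 111.24451134]
 stud [569.71969866  76.07485559] 37 (72, 2) ring (587.1280517578125, 115.68463897705078) (57.95534896850586, 58.73246765136719) r 43.26645001707316 plate ang 66.27468903098968
scene bar ((636.2636108398438, 128.53594970703125), (31.92518424987793, 132.33604431152344), 20.48431968688965) 155
 handle ((505.080322265625, 81.88584899902344), (17.032608032226562, 29.752269744873047), 19.684654235839844) dist 139.2310565111607 ang 19.575899563346617 origin [583.37384053 109.72781387]
 stud [534.09067806  81.14252067] 67 (155, 2) ring (590.8506469726562, 116.60367584228516) (58.043975830078125, 58.15849304199219) r 66.92673305580392 plate ang 31.99534640209483
[[665.64600547  69.61843023]
 [618.86764414 197.16053166]
 [452.83595073 127.31447228]
 [494.3143177   14.81464263]] [557.91597951 102.2270192 ]
20.141421110469565
17.737890713404575 179.88330208856104
22.81547165819025 180.12494337402907
jar [0.5654877  0.30068816 0.0873785 ]
can [ 0.58996663 -0.09117425  0.09148315]
roll [ 0.73689907 -0.05889091  0.04905003]
```

```bash
sed -i 's/\[.571,.116\]/[.5885,.1155]/; s/(abs(X)<.07)&(abs(Y)<.055)&(Z>.0415)/(X>-.06)\&(X<.06)\&(abs(Y)<.055)\&(Z>.0415)/' m.py; python3 m.py
```

```text
top bar ((643.3501586914062, 135.2974395751953), (17.982255935668945, 119.53701782226562), 20.281213760375977) 74
 handle ((497.9417419433594, 80.96788787841797), (16.034812927246094, 29.42673110961914), 19.51153564453125) dist 155.22663382534094 ang 20.487405686399477 origin [584.72517797 113.39314413]
 stud [569.67560332  76.25332105] 37 (74, 2) ring (587.125, 115.68397521972656) (57.96297073364258, 58.71158981323242) r 43.11911330638305 plate ang 66.1289911306269
scene bar ((646.4214477539062, 135.80528259277344), (21.53421401977539, 120.4130859375), 20.41739845275879) 154
 handle ((504.96820068359375, 82.21476745605469), (17.422481536865234, 28.978178024291992), 18.689743041992188) dist 151.2645510995678 ang 20.749530267858557 origin [589.391091   114.19894792]
 stud [576.17424522  77.0518364 ] 30 (154, 2) ring (590.8289184570312, 116.62287139892578) (58.01752853393555, 58.150299072265625) r 42.197467446883316 plate ang 69.67847469366835
```

Request:
jog_arm(motion=[[0.04, [0.275, -0.222, 0], 0], [0.04, [0.275, -0.222, 0], 0], [0.04, [0.275, -0.222, 0], 0], [0.04, [0.275, -0.222, 0], 0], [0.04, [0.275, -0.222, 0], 0], [0.04, [0.275, -0.222, 0], 0], [0.04, [0.275, -0.222, 0], 0], [0.04, [0.275, -0.222, 0], 0]], newtons=30)

```text
time: 1.12
position: [0.4153, -0.2589, 0.2316]
tool_rot: [0.975, 0.224, 0.0, 0.0]
force: [1.0, 0.2, 0.5]
finger_gap: 0.0399
grasp_force: 0.0
```

Request:
jog_arm(motion=[[0.04, [0.275, -0.222, 0], 0], [0.04, [0.275, -0.222, 0], 0], [0.04, [0.275, -0.222, 0], 0], [0.04, [0.275, -0.222, 0], 0], [0.04, [0.275, -0.222, 0], 0], [0.04, [0.275, -0.222, 0], 0], [0.04, [0.275, -0.222, 0], 0], [0.04, [0.275, -0.222, 0], 0]])

```text
time: 1.78
position: [0.5573, 0.0431, 0.2317]
tool_rot: [0.975, 0.224, 0.0, 0.0]
force: [0.6, -1.0, -0.3]
finger_gap: 0.0401
grasp_force: 0.0
```

Request:
jog_arm(motion=[[0.04, [0, 0, 0], -7], [0.04, [0, 0, 0], -14], [0.04, [0, 0, 0], -21], [0.04, [0, 0, 0], -28], [0.04, [0, 0, 0], -35], [0.04, [0, 0, 0], -42], [0.04, [0, 0, 0], -42], [0.04, [0, 0, 0], -42]])

```text
time: 2.45
position: [0.5567, 0.0409, 0.2314]
tool_rot: [0.831, 0.557, 0.0, 0.0]
force: [0.5, -0.2, -0.1]
finger_gap: 0.0399
grasp_force: 0.0
```

Request:
jog_arm(motion=[[0.04, [0.0392, 0.0014, 0], 0], [0.04, [0.0392, 0.0014, 0.04], 0], [0.04, [0.0392, 0.0014, 0.08], 0], [0.04, [0.0392, 0.0014, 0.12], 0], [0.04, [0.0392, 0.0014, 0.15], 0], [0.04, [0.0392, 0.0014, 0.16], 0], [0.04, [0.0392, 0.0014, 0.16], 0], [0.04, [0.0392, 0.0014, 0.16], 0]])

```text
time: 3.12
position: [0.5734, 0.0767, 0.0722]
tool_rot: [0.83, 0.558, 0.0, 0.0]
force: [-0.3, 0.3, 0.3]
finger_gap: 0.0402
grasp_force: 0.0
```

```bash
cat > v.py <<'E'
import sys
from h import *
t=cap('top')['pixels'];s=cap('scene')['pixels']
a=cv2.resize(t[195:345,200:350],(399,399),interpolation=cv2.INTER_CUBIC); b=cv2.resize(s[180:310,275:405],(399,399),interpolation=cv2.INTER_CUBIC)
cv2.imwrite(sys.argv[1],cv2.cvtColor(np.hstack([a,b]),cv2.COLOR_RGB2BGR))
E
python3 v.py pics/v1.png
```

```text
(no output)
```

View pics/v1.png

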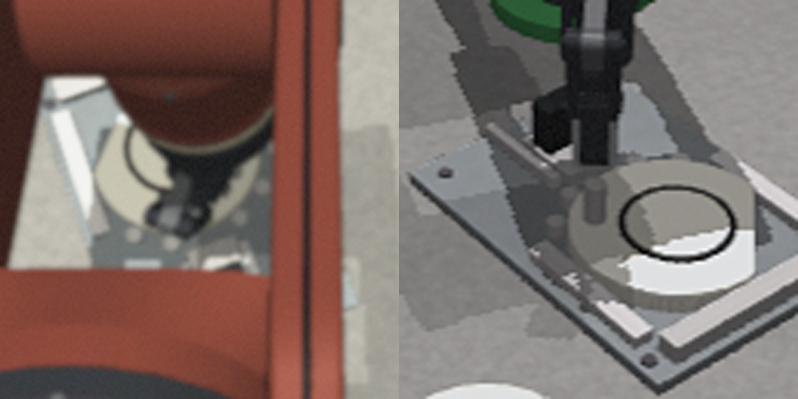

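Request:
jog_arm(motion=[[0.04, [0, 0, 0.02], 0], [0.04, [0, 0, 0.035], 0], [0.04, [0, 0, 0.044], 0], [0.04, [0, 0, 0.046], 0], [0.04, [0, 0, 0.046], 0]])

```text
time: 3.63
position: [0.5733, 0.0767, 0.0261]
tool_rot: [0.83, 0.558, 0.0, 0.0]
force: [0.0, -0.6, 0.5]
finger_gap: 0.0401
grasp_force: 0.0
```

Request:
jog_arm(motion=[[0.03, [0, 0, 0], 0], [0.02, [0, 0, 0], 0], [0.014, [0, 0, 0], 0], [0.008, [0, 0, 0], 0], [0.008, [0, 0, 0], 0], [0.008, [0, 0, 0], 0], [0.008, [0, 0, 0], 0]], newtons=30)

```text
time: 4.22
position: [0.5737, 0.0767, 0.0264]
tool_rot: [0.83, 0.558, 0.001, 0.0]
force: [-1.3, -0.7, 6.2]
finger_gap: 0.0104
grasp_force: 29.5
```

```bash
cat > vs.py <<'E'
import sys
from h import *
s=cap('scene')['pixels']
b=cv2.resize(s[190:310,285:435],(750,600),interpolation=cv2.INTER_CUBIC)
cv2.imwrite(sys.argv[1],cv2.cvtColor(b,cv2.COLOR_RGB2BGR)); print(status.state()['force'],status.state()['finger_gap'])
E
python3 vs.py pics/v2.png
```

```text
[-1.14854389  0.23511994  5.84706757] 0.010288930411370044
```

View pics/v2.png

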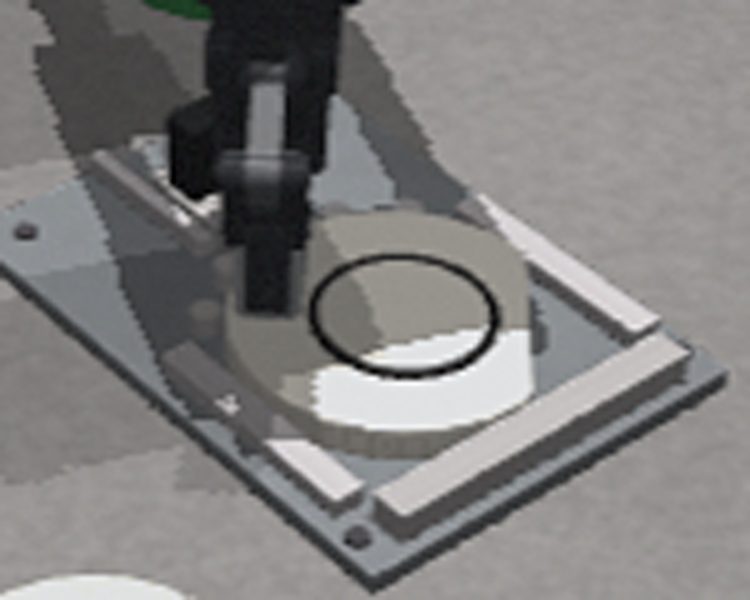

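Request:
jog_arm(motion=[[0.008, [0.0001, -0.0021, 0], 3], [0.008, [0.0002, -0.0043, 0], 6], [0.008, [0.0005, -0.0064, 0], 9], [0.008, [0.0009, -0.0085, 0], 12], [0.008, [0.0014, -0.0106, 0], 15], [0.008, [0.002, -0.0127, 0], 18], [0.008, [0.002, -0.0127, 0], 18]])

```text
time: 4.85
position: [0.5627, 0.0835, 0.0264]
tool_rot: [0.907, 0.421, 0.001, 0.0]
force: [-0.6, 0.4, 5.9]
finger_gap: 0.0104
grasp_force: 29.6
```

Request:
jog_arm(motion=[[0.008, [0.0002, -0.0036, 0], 5], [0.008, [0.0006, -0.0071, 0], 10], [0.008, [0.0014, -0.0106, 0], 15], [0.008, [0.0025, -0.014, 0], 20], [0.008, [0.0038, -0.0173, 0], 25], [0.008, [0.0053, -0.0202, 0], 29.5], [0.008, [0.0053, -0.0202, 0], 29.5]])

```text
time: 5.43
position: [0.5507, 0.1009, 0.0264]
tool_rot: [0.985, 0.175, 0.001, 0.0]
force: [0.2, 0.9, 5.3]
finger_gap: 0.011
grasp_force: 29.7
```

```bash
python3 vs.py pics/v3.png
```

```text
[-1.13023205  1.9698356   6.70079631] 0.010390435466365495
```

View pics/v3.png

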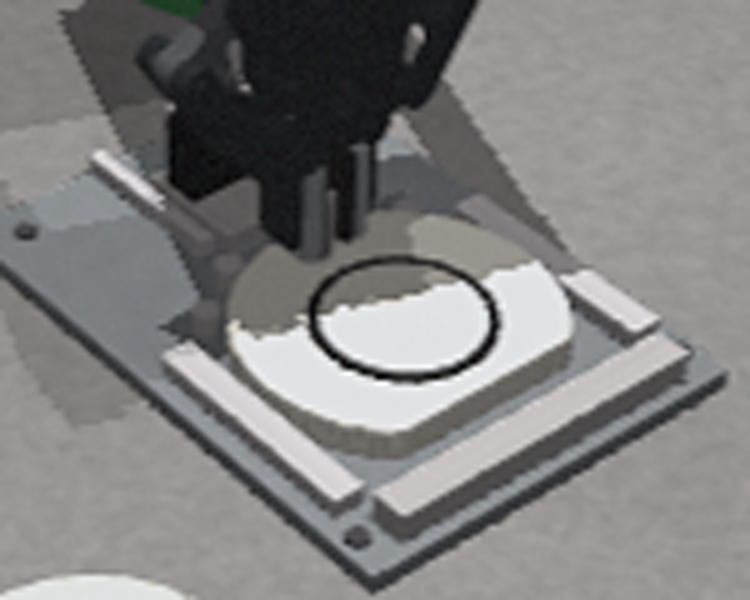

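```bash
cat > fl.py <<'E'
from h import *
def line(p):
    l=cv2.fitLine(p.astype(np.float32),cv2.DIST_HUBER,0,.01,.01).ravel(); return np.degrees(np.arctan2(l[1],l[0]))%180-90, l[2:]
A=[];B=[]
c=cap('scene'); g=c['pixels'].min(-1).astype(float)
# per column: walk down from plate interior to find the edge of plate top (200->150), then bar's plate-side edge
for u in range(370,398):
    v0=266
    col=g[:,u]
    e=next((v for v in range(255 if u<385 else 250,300) if col[v]>185>=col[v+1]),None)
    if e is None: continue
    A.append((u,e+(col[e]-185)/(col[e]-col[e+1])))
for u in range(364,412):
    col=g[:,u]; pk=next((v for v in range(245,300) if False),None)
    # bar: coming from below (table) upward: side face, top, then dark base: use falling edge upward from brightest below plate
    base=int(278-(u-385)*.53); w=np.arange(base-7,base+10); v=w[np.argmax(np.diff(col[w]))]
    B.append((u,v+.5))
A=np.array(A);B=np.array(B)
pa=onz(c,A[:,0],A[:,1],.02)[:,:2]*1000; pb=onz(c,B[:,0],B[:,1],.02)[:,:2]*1000
la=line(pa);lb=line(pb); n=np.array([np.cos(np.radians(lb[0])),np.sin(np.radians(lb[0]))])
print('flat',la,len(A),'bar',lb,'gap',((lb[1]-la[1])@n))
print(A[::5].tolist(),B[::8].tolist())
E
python3 fl.py
```

```text
flat (np.float32(-5.214142), array([619.53864, 133.76276], dtype=float32)) 28 bar (np.float32(19.840652), array([645.0564 , 131.74509], dtype=float32)) gap 23.318224
[[370.0, 263.35616438356163], [375.0, 262.20714285714286], [380.0, 258.54545454545456], [385.0, 253.25], [390.0, 261.8269230769231], [395.0, 258.9375]] [[364.0, 285.5], [372.0, 280.5], [380.0, 276.5], [388.0, 271.5], [396.0, 280.5], [404.0, 262.5]]
```

```bash
sed -i 's/for v in range(255 if u<385 else 250,300)/for v in range(int(272.5-.58*(u-367)),300)/; s/range(370,398)/range(372,396)/; s/range(364,412)/range(366,408)/' fl.py; sed -i 's/base-7,base+10/base-3,base+8/;s/base=int(278-(u-385)\*.53)/base=int(272-(u-385)*.53)/' fl.py; python3 fl.py
```

```text
flat (np.float32(20.815804), array([629.2797 , 132.36626], dtype=float32)) 24 bar (np.float32(20.407257), array([648.4643 , 122.18173], dtype=float32)) gap 14.4292555
[[372.0, 271.9583333333333], [377.0, 269.1], [382.0, 266.3727272727273], [387.0, 263.3980582524272], [392.0, 260.6231884057971]] [[366.0, 281.5], [374.0, 279.5], [382.0, 274.5], [390.0, 270.5], [398.0, 265.5], [406.0, 261.5]]
```

Request:
jog_arm(motion=[[0.008, [0.003, 0, 0], 0], [0.008, [0.006, 0, 0], 0], [0.008, [0.009, 0, 0], 0], [0.008, [0.011, 0, 0], 0], [0.008, [0.012, 0, 0], 0], [0.008, [0.012, 0, 0], 0]])

```text
time: 6.08
position: [0.5621, 0.1047, 0.0264]
tool_rot: [0.984, 0.177, 0.001, 0.0]
force: [-1.0, 0.5, 5.9]
finger_gap: 0.0103
grasp_force: 29.7
```

```bash
cat > fo.py <<'E'
from h import *
F=[]
for i in range(6):
    cap('scene'); s=status.state(); F.append(s['force'])
F=np.array(F); a=np.radians(20.4); fx=F[:,:2]@[np.cos(a),np.sin(a)]; fy=F[:,:2]@[-np.sin(a),np.cos(a)]
print('along x',fx.round(1),fx.mean(),'y',fy.mean(),'z',F[:,2].mean(),s['position'],s['torque'],s['time'],s['finger_gap'],s['grasp_force'])
E
python3 fo.py
```

```text
along x [-0.5 -0.1  0.3  0.1  0.2 -0.1] -0.012377226253439767 y 0.3000697857488622 z 5.359111673924828 [0.56210957 0.10471471 0.02642424] [ 0.02291176 -0.02743307 -0.01986902] 6.3833 0.010151791762349037 29.69991445541382
```

Request:
jog_arm(motion=[[0.008, [0.0003, 0, 0], 0], [0.008, [0.0006, 0, 0], 0], [0.008, [0.0006, 0, 0], 0]])

```text
time: 6.63
position: [0.5624, 0.1048, 0.0264]
tool_rot: [0.984, 0.177, 0.001, 0.0]
force: [-0.1, -1.1, 5.7]
finger_gap: 0.0106
grasp_force: 29.8
```

Request:
jog_arm(motion=[[0.008, [0.0003, 0, 0], 0], [0.008, [0.0005, 0, 0], 0], [0.008, [0.0005, 0, 0], 0]])

```text
time: 6.88
position: [0.5629, 0.1049, 0.0264]
tool_rot: [0.984, 0.177, 0.001, 0.0]
force: [-1.5, -1.4, 6.6]
finger_gap: 0.0104
grasp_force: 29.8
```

Request:
jog_arm(motion=[[0.008, [0.0002, 0, 0], 0], [0.008, [0.0004, 0, 0], 0], [0.008, [0.0004, 0, 0], 0]])

```text
time: 7.13
position: [0.5632, 0.1051, 0.0264]
tool_rot: [0.984, 0.177, 0.001, 0.0]
force: [-2.0, -0.3, 6.2]
finger_gap: 0.0105
grasp_force: 29.8
```

```bash
python3 fo.py
```

```text
along x [-2.4 -1.  -1.6 -0.3 -1.1 -2.2] -1.433298786452862 y 0.09919032773991882 z 6.3115861084651215 [0.56321032 0.10508731 0.02641718] [-0.05583268  0.21723094  0.0159616 ] 7.4333 0.010470323951160397 29.755651652812958
```

Request:
jog_arm(motion=[[0.008, [0.0002, 0, 0], 0], [0.008, [0.0004, 0, 0], 0], [0.008, [0.0004, 0, 0], 0]])

```text
time: 7.68
position: [0.5634, 0.1052, 0.0264]
tool_rot: [0.984, 0.177, 0.001, 0.0]
force: [-1.9, -0.2, 6.6]
finger_gap: 0.0102
grasp_force: 29.8
```

```bash
python3 fo.py
```

```text
along x [-2.8 -1.8 -1.9 -2.8 -2.1 -2.5] -2.32188942982001 y 0.02663881442051699 z 6.898832850722715 [0.56344788 0.10518112 0.02641274] [-0.11731468  0.26294277 -0.01865601] 7.9833 0.010617593210592972 29.80475664138794
```

Request:
jog_arm(motion=[[0.008, [0.0002, 0, 0], 0], [0.008, [0.0005, 0, 0], 0], [0.008, [0.0005, 0, 0], 0]])

```text
time: 8.23
position: [0.5635, 0.1052, 0.0264]
tool_rot: [0.984, 0.177, 0.0, 0.0]
force: [-4.0, -0.6, 8.9]
finger_gap: 0.0103
grasp_force: 30.1
```

```bash
python3 fo.py
```

```text
along x [-3.7 -3.6 -3.6 -3.3 -3.3 -3.4] -3.496088561206865 y -0.03589887937985654 z 8.783764107016415 [0.56347552 0.1052253  0.02640407] [-0.22931389  0.573342   -0.05608892] 8.5333 0.010739656066413044 30.04907727241516
```

Request:
jog_arm(motion=[[0.008, [0.0003, 0, 0], 0], [0.008, [0.0006, 0, 0], 0], [0.008, [0.0006, 0, 0], 0]])

```text
time: 8.78
position: [0.5635, 0.1054, 0.0264]
tool_rot: [0.984, 0.177, -0.001, 0.0]
force: [-5.1, -2.6, 10.0]
finger_gap: 0.0104
grasp_force: 30.2
```

```bash
python3 fo.py
```

```text
along x [-5.9 -6.1 -6.  -5.6 -5.6 -6.4] -5.938574847637305 y 0.5203422995139899 z 10.729575584265712 [0.56347639 0.1053491  0.02635771] [-0.28360983  0.89181769  0.01040111] 9.0833 0.010574617298912885 30.243008136749268
```

Request:
jog_arm(motion=[[0.008, [0.0003, 0, 0], 0], [0.008, [0.0006, 0, 0], 0], [0.008, [0.0006, 0, 0], 0]])

```text
time: 9.33
position: [0.5636, 0.1055, 0.0264]
tool_rot: [0.984, 0.177, -0.001, 0.0]
force: [-6.9, -2.7, 12.4]
finger_gap: 0.0101
grasp_force: 30.4
```

```bash
python3 fo.py;python3 vs.py pics/v4.png
```

```text
along x [-8.3 -7.5 -7.7 -7.1 -7.8 -7.6] -7.647034397073722 y 0.3450118140759324 z 12.820085512979405 [0.56357896 0.10547798 0.02638586] [-0.34028559  1.25434157 -0.02277798] 9.6333 0.010504161469364653 30.42199730873108
[-6.70255282 -2.67249575 12.58364415] 0.010350741419925978
```

View pics/v4.png

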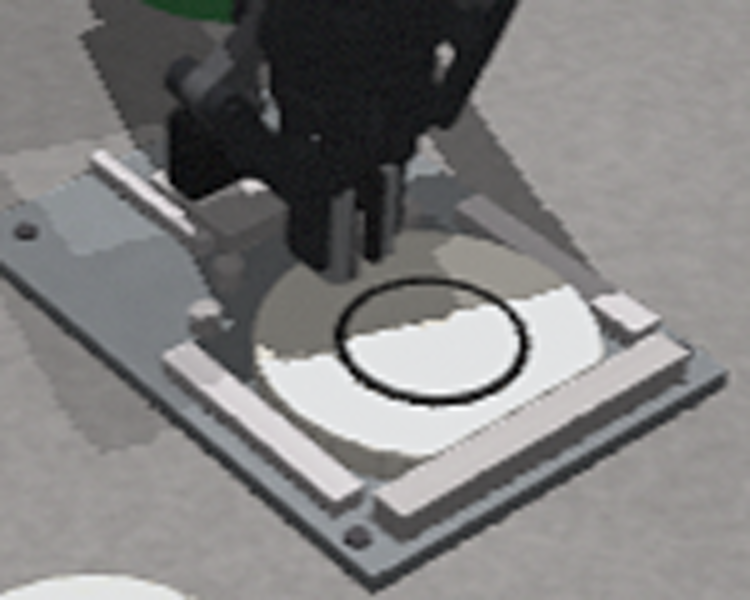

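Request:
jog_arm(motion=[[0.008, [0.0003, 0, 0], 0], [0.008, [0.0003, 0, 0], 0], [0.008, [0.0003, 0, 0], 0], [0.008, [0.0003, 0, 0], 0], [0.008, [0.0003, 0, 0], 0], [0.008, [0.0003, 0, 0], 0], [0.008, [0.0003, 0, 0], 0], [0.008, [0.0003, 0, 0], 0]])

```text
time: 10.35
position: [0.5636, 0.1055, 0.0263]
tool_rot: [0.984, 0.177, -0.001, 0.0]
force: [-8.8, -2.9, 14.2]
finger_gap: 0.0104
grasp_force: 30.5
```

Request:
jog_arm(motion=[[0.008, [0, 0, 0], 0], [0.008, [0, 0, 0], 0], [0.008, [0, 0, 0], 0], [0.008, [0, 0, 0], 0], [0.008, [0, 0, 0], 0], [0.008, [0, 0, 0], 0], [0.008, [0, 0, 0], 0], [0.008, [0, 0, 0], 0]])

```text
time: 11.02
position: [0.5636, 0.1055, 0.0264]
tool_rot: [0.984, 0.177, -0.001, 0.0]
force: [-8.0, -2.4, 13.4]
finger_gap: 0.0105
grasp_force: 30.5
```

```bash
python3 fo.py
```

```text
along x [-9.  -9.1 -9.1 -9.2 -9.6 -8.8] -9.15442443902299 y 0.37038135007078693 z 13.680357614006661 [0.56359898 0.10551188 0.02637117] [-0.42706586  1.45361792 -0.05381978] 11.3167 0.010527320115191903 30.505090355873108
```

Request:
jog_arm(motion=[[0.008, [-0.0008, 0, 0], 0], [0.008, [-0.0015, 0, 0], 0], [0.008, [-0.0018, 0, 0], 0], [0.014, [-0.0018, 0, 0], 0], [0.02, [-0.0018, 0, 0], 0], [0.03, [-0.0018, 0, 0], 0], [0.04, [-0.0018, 0, 0], 0], [0.04, [-0.0018, 0, 0], 0]])

```text
time: 11.98
position: [0.5627, 0.1053, 0.025]
tool_rot: [0.984, 0.177, -0.0, -0.0]
force: [-0.1, 0.2, 0.1]
finger_gap: 0.0401
grasp_force: 0.0
```

Request:
jog_arm(motion=[[0.04, [0, 0, -0.01], 0], [0.045, [0, 0, -0.03], 0], [0.05, [0, 0, -0.06], 0], [0.05, [0, 0, -0.06], 0]])

```text
time: 12.32
position: [0.567, 0.1056, 0.0918]
tool_rot: [0.984, 0.177, 0.005, 0.001]
force: [2.6, 0.2, 1.6]
finger_gap: 0.0499
grasp_force: 0.0
```

```bash
sed -i 's/X<-.06/X<-.07/' m.py; python3 fo.py; python3 - <<'E'
from h import *
c=cap('scene');Q=cloud(c);f=c['pixels'].astype(int)
th=np.radians(20.4);d=Q[...,:2]-[.5895,.115];X=d@[np.cos(th),np.sin(th)];Y=d@[-np.sin(th),np.cos(th)]
m=(abs(X+.094)<.03)&(abs(Y)<.03)&(Q[...,2]>.0455)&(Q[...,2]<.052)
v,u=np.nonzero(m);p=onz(c,u.astype(float),v.astype(float),.048)[:,:2]*1000;print('handle',m.sum(),cv2.minAreaRect(p.astype(np.float32)))
d=((abs(X)<.07)&(abs(Y)<.06)&(f.max(-1)<60)&(Q[...,2]<.024)&(Q[...,2]>.015)).astype(np.uint8)
n,l,s,_=cv2.connectedComponentsWithStats(d);i=1+np.argmax(s[1:,4]);v,u=np.nonzero(l==i)
print('ring',cv2.fitEllipse((onz(c,u.astype(float),v.astype(float),.02)[:,:2]*1000).astype(np.float32)))
E
```

```text
along x [ 0.7  0.7 -0.1  0.7 -0.   1. ] 0.4845993199940137 y 0.28284684951890754 z -0.2502546516708438 [0.56188802 0.1052819  0.08412244] [ 0.01704448 -0.0373446   0.02566614] 12.6167 0.05010031083811566 0.0
handle 82 ((505.4420166015625, 81.7041015625), (17.992843627929688, 28.376239776611328), 18.689743041992188)
ring ((606.0115356445312, 120.40824890136719), (58.25957489013672, 58.580482482910156), 65.99922180175781)
```

Request:
jog_arm(motion=[[0.0, [-0.03, 0.001, 0], 0], [0.0, [-0.06, 0.001, 0], 0], [0.0, [-0.085, 0.001, 0], 0], [0.0, [-0.096, 0.001, 0], 0], [0.0, [-0.096, 0.001, 0], 0], [0.0, [-0.096, 0.001, 0], 0], [0.0, [-0.096, 0.001, 0], 0]])

```text
time: 13.25
position: [0.4741, 0.0711, 0.0854]
tool_rot: [0.984, 0.177, 0.0, 0.0]
force: [-0.3, 0.1, -0.1]
finger_gap: -0.0
grasp_force: 0.0
```

Request:
jog_arm(motion=[[0.0, [0, 0, 0.02], 0], [0.0, [0, 0, 0.04], 0], [0.0, [0, 0, 0.05], 0], [0.0, [0, 0, 0.052], 0], [0.0, [0, 0, 0.052], 0]])

```text
time: 13.67
position: [0.473, 0.0711, 0.0325]
tool_rot: [0.984, 0.177, -0.001, -0.0]
force: [0.4, 0.2, 0.2]
finger_gap: -0.0001
grasp_force: 0.0
```

```bash
python3 fo.py; python3 vs.py pics/v5.png
```

```text
along x [ 0.4  0.1 -0.1  0.3  0.3 -0.2] 0.11213033068000615 y 0.10502159961735959 z 0.20947839294139547 [0.47412695 0.0709685  0.03422952] [-0.00757084  0.05437926  0.02137379] 13.9667 0.0002448777410537398 0.0
[ 0.25017516 -1.03263347 -0.44946278] 0.0002075499364915051
```

View pics/v5.png

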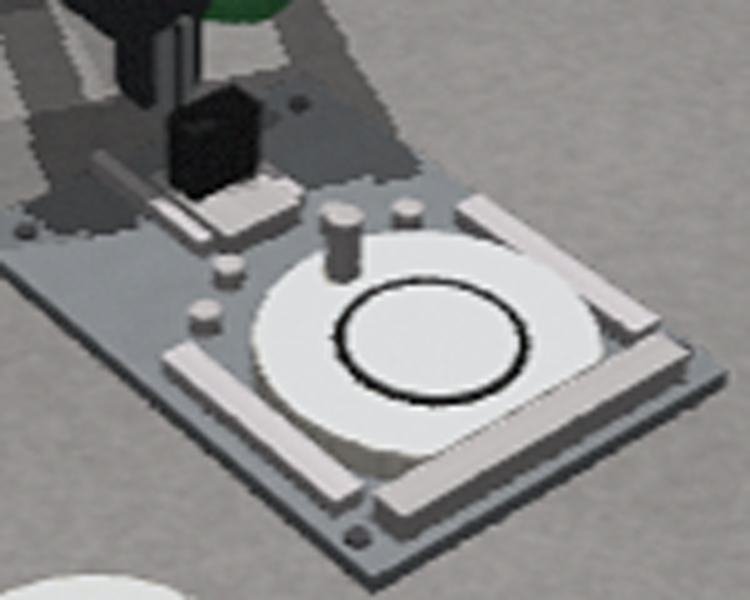

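Request:
jog_arm(motion=[[0.0, [0.003, 0, 0], 0], [0.0, [0.006, 0, 0], 0], [0.0, [0.008, 0, 0], 0], [0.0, [0.01, 0, 0], 0], [0.0, [0.012, 0, 0], 0], [0.0, [0.014, 0, 0], 0], [0.0, [0.014, 0, 0], 0]])

```text
time: 14.6
position: [0.4864, 0.0759, 0.0331]
tool_rot: [0.984, 0.177, -0.0, -0.0]
force: [-1.2, -0.8, 0.9]
finger_gap: 0.0001
grasp_force: 0.7
```

```bash
cat > jw.py <<'E'
from h import *
exec(open('fo.py').read().split('\n',1)[1])
c=cap('scene');Q=cloud(c)
th=np.radians(20.4);d=Q[...,:2]-[.5895,.115];X=d@[np.cos(th),np.sin(th)];Y=d@[-np.sin(th),np.cos(th)]
m=(X>-.12)&(X<-.05)&(abs(Y)<.03)&(Q[...,2]>.0455)&(Q[...,2]<.0515)&(c['pixels'].max(-1)<60)
v,u=np.nonzero(m);p=onz(c,u.astype(float),v.astype(float),.048)[:,:2]; print('handle X mean',p.mean(0),'max X',np.percentile((p-[.5895,.115])@[np.cos(th),np.sin(th)],95),m.sum())
E
python3 jw.py
```

```text
along x [-0.8 -0.5 -0.7 -0.4 -0.3 -0.3] -0.5004207230291694 y 0.09034540882259912 z -0.5483306913354246 [0.48643555 0.07585702 0.03325676] [-0.01831503  0.13934823 -0.00209114] 14.9 0.00016719569783974232 0.31349057564511895
handle X mean [0.50435512 0.07976293] max X -0.08078933359599298 129
```

Request:
jog_arm(motion=[[0.0, [0.002, 0, 0], 0], [0.0, [0.004, 0, 0], 0], [0.0, [0.006, 0, 0], 0], [0.0, [0.008, 0, 0], 0], [0.0, [0.01, 0, 0], 0], [0.0, [0.012, 0, 0], 0], [0.0, [0.014, 0, 0], 0], [0.0, [0.015, 0, 0], 0]])

```text
time: 15.62
position: [0.5006, 0.0812, 0.0332]
tool_rot: [0.984, 0.177, -0.0, -0.0]
force: [-3.1, -1.1, 0.9]
finger_gap: -0.0001
grasp_force: 1.3
```

```bash
python3 jw.py
```

```text
along x [-1.  -0.7 -0.3 -1.  -0.3 -1.3] -0.741566334611946 y 0.5520933558707091 z -0.3871936171616039 [0.5008419  0.08109106 0.03344988] [-0.08888511  0.1028728  -0.00411449] 15.9167 -0.00010580455594189679 0.3448878333438188
handle X mean [0.52009795 0.08609105] max X -0.06474216641965568 133
```

Request:
jog_arm(motion=[[0.0, [0.001, 0, 0], 0], [0.0, [0.002, 0, 0], 0], [0.0, [0.003, 0, 0], 0], [0.0, [0.004, 0, 0], 0], [0.0, [0.005, 0, 0], 0], [0.0, [0.006, 0, 0], 0], [0.0, [0.007, 0, 0], 0]])

```text
time: 16.55
position: [0.5068, 0.0834, 0.0333]
tool_rot: [0.984, 0.177, -0.001, 0.0]
force: [-6.7, -3.5, 5.4]
finger_gap: 0.0
grasp_force: 3.6
```

Request:
jog_arm(motion=[[0.0, [0.0005, 0, 0], 0], [0.0, [0.001, 0, 0], 0]])

```text
time: 16.72
position: [0.5068, 0.0834, 0.0331]
tool_rot: [0.984, 0.177, -0.002, 0.0]
force: [-7.8, -3.3, 7.0]
finger_gap: -0.0001
grasp_force: 4.4
```

```bash
python3 jw.py
```

```text
along x [-7.5 -7.6 -7.5 -7.5 -7.6 -7.9] -7.585172734108615 y -0.929907801611081 z 5.5218717804940995 [0.50674337 0.08346792 0.03300462] [-0.49921583  1.05799308  0.04513205] 17.0167 -0.00016155103477547938 3.6714930832386017
handle X mean [0.52551318 0.08756551] max X -0.058132863147831386 145
```

Request:
jog_arm(motion=[[0.0, [-0.002, 0, 0], 0], [0.0, [-0.006, 0, 0], 0], [0.0, [-0.012, 0, 0], 0], [0.0, [-0.012, 0, -0.01], 0], [0.0, [-0.012, 0, -0.04], 0], [0.0, [-0.03, 0, -0.08], 0], [0.0, [-0.06, 0, -0.12], 0], [0.0, [-0.06, 0, -0.12], 0]])

```text
time: 17.73
position: [0.453, 0.0625, 0.1595]
tool_rot: [0.984, 0.177, 0.004, 0.001]
force: [1.0, -0.3, 0.2]
finger_gap: -0.0003
grasp_force: 0.0
```

```bash
python3 jw.py; python3 - <<'E'
from h import *
c=cap('scene');cv2.imwrite('pics/v6.png',cv2.cvtColor(cv2.resize(c['pixels'][200:300,300:420],(800,600)[:1]+(666-66,),interpolation=cv2.INTER_CUBIC),cv2.COLOR_RGB2BGR))
E
```

```text
along x [ 2.1  0.7  0.1  0.5 -0.8 -0.1] 0.41908730978293574 y 0.2114325620220248 z -0.4330628729485859 [0.45129352 0.06311415 0.15205784] [-0.03581752 -0.0164952  -0.04787047] 18.0333 -0.000171588032473779 0.0
handle X mean [0.52834754 0.09053094] max X -0.05848066841072468 104
```

View pics/v6.png

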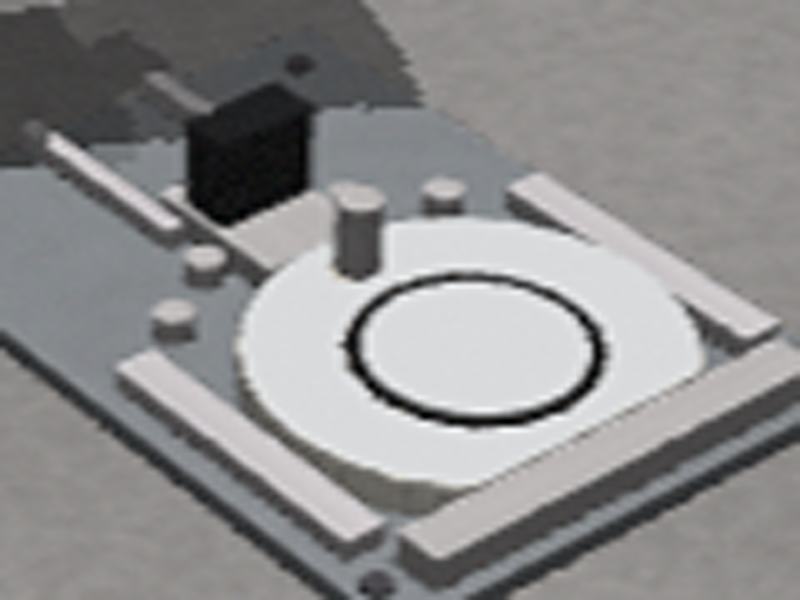

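The jaw has stopped against the plate's round edge at pixel (270,265). The flat lies flush along the bar from (480,490) to (700,370). The camera shows about 24.5 mm of jaw travel, against 25.5 mm expected.

```bash
python3 -c "
from rig import job; print(job.job_done())"
```

```text
the job is handed in; nothing more can be done
None
```

The job is handed in, with no verdict returned: the flat was held on the bar at about 9 N (wrist force) for about 1.6 s, the jaw was then slid up and left against the plate's round edge, the last picture shows the flat still flush, and I saw no sign that the jar, can or label roll was touched.

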